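# Hold the knife box's lock open

### The arm

A 7-joint arm with a two-finger parallel gripper is mounted at the origin on the work surface. World frame = base frame: x ahead of the robot, y to its left, z up, the work surface at z = 0. Lengths are in m, angles in rad, forces in N, time in s.
With the tool pointing down it reaches from about 0.425 to 0.875 m from the base axis. Payload 8.4 kg.
Tool frame: the origin (TCP) lies at the very end of the fingers, on their centre line; the grasp point (between the pads) lies 19 mm behind it; x points along the fingers, y is the direction in which the jaws open and shut, and the axes are right-handed (so a half turn about x gives the same grasp; the last joint's range is limited). The gripper opens to 85 mm and grips with 20 to 120 N. Pads are 22 mm wide; open, the fingers measure 114 mm over their backs; the gripper's body (76 mm by 85 mm) begins 54 mm behind the grasp point. The pads swing forward as they close: fully open they stand 13 mm farther back than shut.
Start: joints at [-1.246, 0.333, 0.04, 1.465, -0.013, 1.343, -0.059], TCP at [0.267, 0.592, 0.231] pointing down, gripper open.
Joint ranges: [-2.58, 2.58], [-0.38, 2.09], [-1.3, 1.39], [0.25, 2.4], [-1.5, 4.64], [0.08, 2.09], [-2.65, 2.65]. Speed limits (rad/s): [2.22, 2.22, 2.79, 2.79, 3.14, 3.14, 3.14].

### API

Orientations are given as a unit quaternion [x, y, z, w].
In Python, from cell import telemetry, grab_frame, ctrl gives the robot as it stands.
- The arm moves only by the shell command python3 -m crank 'ROWS' [FORCE]. ROWS is JSON, a list of rows, each a list of 7 numbers: the shift along the tool's x, y, z in units of 30 mm (1.0 is 30 mm), then the turn, a rotation vector about the tool's x, y, z in units of 6 degrees (1.0 is 6 degrees), then the opening, from -1 (shut) to 1 (fully open). In form: [[x, y, z, ax, ay, az, hand], ...]. A call has exactly 10 rows; each row shifts and turns the commanded pose from where the row before left it, along the tool's axes as they then stand; what a row does not reach is not made up. A row lasts 1/12 s, in which the tool goes at most 41.7 mm and 7.16 degrees, less where a joint would pass 70% of its speed; a pose out of reach is approached as far as the arm can. A call is refused whole if a number of a shift passes 1 or a number of a turn 1, either way. A call with a gripper value outside its range is refused whole. The fingers move at their own pace and stop on an object; FORCE is the grip in N (left out, the last holds). Time passes only in rows, so rows that do not move let the fingers close, or fill a call up. It gives the time, the measured TCP pose, the force and the opening at its end, in the units of the state.
- telemetry.get_obs(): the state, without advancing time (a new reading comes with each control period).
- grab_frame(name): name is "scene" or "top"; returns a dict with "pixels" (400x640x3 uint8, blue, green, red), "intrinsics" (3x3 intrinsics, pixels), "distortion" ([k1, k2, p1, p2, k3] as OpenCV has them; the pictures are not rectified), "xyz" and "rotation" of the camera in the world. Camera axes: x right, y down, z forward; pixel columns grow to the right and rows downward; lengths in m; the calibration is good to about 2 mm. A picture is of the moment at which its call begins. There is no depth.
- ctrl.job_done(): hands the job in, once; it reports no verdict.
The state is a dict: "time": time; "joint_positions": joint angles; "qd": joint speeds; "effort": joint torques, N m; "ee_pos": TCP position; "tool_rot": TCP orientation; "wrist_force": force on the tool from outside, world axes, zero at the start; "ft_torque": the same for the moment, N m; "width": opening from 0.0 (shut) to 1.0 (fully open).
Only numpy, scipy, OpenCV 4.12 (cv2) and the standard library are available. Lean on these libraries where they do the work, as an engineer would, in place of code of your own. Each camera call takes 0.05 s, during which the arm holds its last target.

### The job

Lift the key off its hook on the wooden stand and push it all the way down into the lock in the lid of the steel knife box, wiggling it a little if the pins stick. Then turn it a quarter turn clockwise, seen from above, and finish still gripping the key and holding it turned against the lock's spring. Leave the bottle opener on its hook and everything else where it stands.

Things in the scene. Friction and masses are not known exactly. Their poses are not given: they have to be found in the camera images.
- key: Key, 50 g, hanging blade down on either hook. Origin: middle of its bow, a black plastic loop 40 mm wide (y), 9 mm thick (x); z up. Flat upright outer sides run from 20 mm below to 10 mm above the origin, peaked top 23 mm above. Opening 28 mm wide, floor 14 mm below the origin; the hook bar sits under the peak, axis along x, 13 mm above the origin. Key alike when turned half round about z.
- key_tip (a point): Point at the rounded end of the key's blade, 58 mm below the key's origin; axes as the key.
- key_shoulder (a point): Centre of the underside of the key's 22 x 9 mm steel shoulder, 26 mm below the key's origin. It meets the lock's face when the key is fully home. Below it the steel blade is 32 mm long, 14 mm wide (y), 5 mm thick (x).
- stand: Fixed wooden stand, base 130 x 200 x 12 mm, origin under its centre. From the front of its crossbar (x = 0, along y) two steel hooks 140 mm apart point level to its -x: bars of radius 3 mm, axis 115 mm above the table, 62 mm long, the end turned up to 13 mm above the axis. To free the key raise it 12 to 22 mm, then draw it 35 mm or more along the stand's -x.
- hook_left (a point): Point on the axis of the hook at the stand's +y, 40 mm in front of the crossbar, where a thing hangs; x axis back along the hook to the crossbar.
- hook_right (a point): The same on the hook at the stand's -y.
- opener: Steel bottle opener hanging on the other hook, with a 40 mm wide, 6 mm thick loop like the key's but bare steel, and a flat 36 mm wide open head below (about 94 mm long in all). Stays on its hook. Origin: centre of its loop's opening.
- box: Fixed steel knife box 180 (x) x 220 (y) x 85 mm (z), origin under its centre. The brass lock cylinder, 31 mm across in a dark collar 48 mm across and 2 mm high, lies in the flat lid 40 mm from the centre towards the box's -x side.
- lock_mouth (a point): Centre of the lock's face, flush with the lid, 85 mm above the table; axes as the box. The keyway is a slot 7 mm wide, 17 mm long, 40 mm deep; at rest its long side lies along the box's y, so the key's y must too. Two sprung sticky pins, 10 and 19 mm down in its long walls, take a push of 4 to 20 N; shifting the key 1 to 2 mm or turning it a few degrees helps.
- lock (a joint): Turn of the lock cylinder, rad: 0 at rest (slot along the box's y), growing clockwise seen from above to a stop at 1.57. A spring of about 0.02 N m at rest and 0.07 N m at the stop turns it back when let go. The blade has some 0.15 rad of play in the slot, so the key turns that much farther than the cylinder.
- jar: Small glass jar, 44 mm across and 60 mm high, standing on the box's lid behind and left of the lock. Leave it.
- mortar: White ceramic mortar, 120 mm across, 75 mm high, with its pestle standing in it (about 135 mm high). Leave it.
- bowls: Two nested steel bowls, 160 mm across, 73 mm high. Leave them.
- holder: Wooden chopstick holder, 70 x 70 x 120 mm, with chopsticks up to about 235 mm high. Leave it.
- spatula: Orange silicone spatula 260 mm long lying on the table in front of the stand. Leave it.
There are look-alikes about, which are no part of the job. Several things have the shape of the key; the one meant has the colours described above. What is shaped like the stand but turquoise is not meant.

How it is judged:
On the way, in this order (a step that is already met when the one before it is completed fails the run):
1. The key is lifted off its hook: gripped, clear of the stand and over 60 mm from where it hung (distance of key from where it was at the start of the episode above 0.06 m and contact force between key and stand below 0.05 N and height (world z) of key above 0.09 m and contact force between the fingers and key above 2 N), for 0.1 s.
2. The key is fully home in the lock (shoulder within 3.5 mm of the face), upright, the lock not yet turned (under 0.4 rad) (z of key_shoulder in the frame of lock_mouth below 0.0035 m and horizontal distance between key_tip and lock_mouth below 0.005 m and angle between key's own z axis and vertical below 0.12 rad and value of joint lock below 0.4 rad), for 0.1 s.
At the end, for the whole second after the job is handed in: Key fully home (shoulder within 3.5 mm of the lock face, tip within 5 mm of its axis, within 0.12 rad of upright), cylinder held still at 1.3 rad or more, fingers gripping the key (over 2 N); opener, jar, mortar, bowls, holder and spatula within 30 mm of their starts (z of key_shoulder in the frame of lock_mouth below 0.0035 m and horizontal distance between key_tip and lock_mouth below 0.005 m and angle between key's own z axis and vertical below 0.12 rad and value of joint lock above 1.3 rad and contact force between the fingers and key above 2 N and velocity of joint lock below 0.2 rad/s and distance of each of jar, mortar, bowls, holder, spatula, opener from where it was at the start of the episode below 0.03 m); the arm keeps its last pose, push and grip.
It fails at once if A bystander is pushed over 40 mm away or tipped, or the opener is taken off its hook (distance of any of jar, mortar, bowls, holder, spatula, opener from where it was at the start of the episode above 0.04 m or angle between any of jar, mortar, bowls, holder's own z axis and vertical above 0.5 rad).
It also fails if it takes over 67 s, if anything falls off the work surface, if the arm or the gripper's body presses on something with over 40 N, if the wrist force passes 120 N, or if a joint passes its speed limit or range.

## Working session

There is one attempt and no reset: what is moved stays moved. The work goes in short steps, Python scripts to look and compute and a shell command to move; the robot and the scene stay as the last step left them, time stands still between calls to the robot, and variables do not carry over. Pictures are saved under pics/ and viewed, and the job is handed in when it is done.

```bash
ls; mkdir -p pics
python3 - <<'E'
from cell import telemetry, grab_frame
import cv2
print(telemetry.get_obs())
for n in("scene","top"):
    f=grab_frame(n); cv2.imwrite(f"pics/{n}0.png",f["pixels"]); print({k:v for k,v in f.items() if k!="pixels"})
E
```

```text
pics
{'time': 0.0, 'joint_positions': array([-1.24622225,  0.33390359,  0.03985609,  1.46627551, -0.01342164,
        1.34331142, -0.0585285 ]), 'qd': array([ 0.00061582, -0.0001084 ,  0.00016848,  0.00106933, -0.00162513,
        0.00147938, -0.00069541]), 'effort': array([-4.33628702e-05, -6.58546400e+01,  1.36528306e+00, -4.05556190e+01,
        1.67408417e-02,  1.26132974e-02, -1.08404549e-05]), 'ee_pos': array([0.26710146, 0.59207664, 0.23042367]), 'tool_rot': array([ 0.14815024,  0.69138242, -0.14928947,  0.69119788]), 'wrist_force': array([-0.53934624,  0.08192267,  0.22806144]), 'ft_torque': array([ 0.03931288,  0.02529464, -0.0243254 ]), 'width': 1.002432240258653}
{'intrinsics': array([[501.25591532,   0.        , 313.52676692],
       [  0.        , 501.25591532, 201.70365849],
       [  0.        ,   0.        ,   1.        ]]), 'distortion': array([0.04054643, 0.        , 0.        , 0.        , 0.        ]), 'xyz': array([1.39341737, 0.83375297, 0.91552151]), 'rotation': array([ 0.34704552,  0.81152849, -0.43738471, -0.17226588])}
{'intrinsics': array([[382.67215283,   0.        , 316.24650971],
       [  0.        , 382.67215283, 195.60148971],
       [  0.        ,   0.        ,   1.        ]]), 'distortion': array([-0.07722302,  0.        ,  0.        ,  0.        ,  0.        ]), 'xyz': array([ 0.40315344, -0.02165046,  1.18431271]), 'rotation': array([-0.69588584,  0.71511872, -0.04999072,  0.04300037])}
```

View pics/scene0.png

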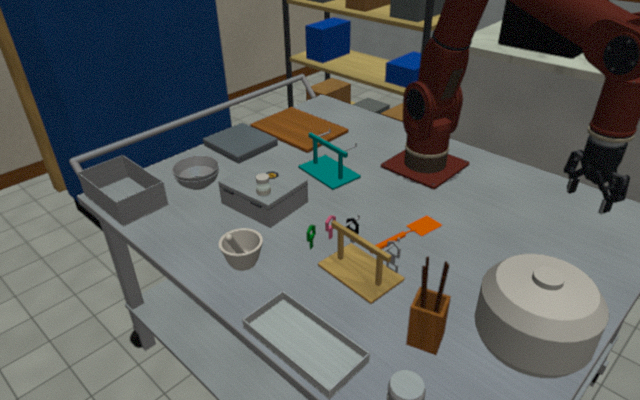

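View pics/top0.png

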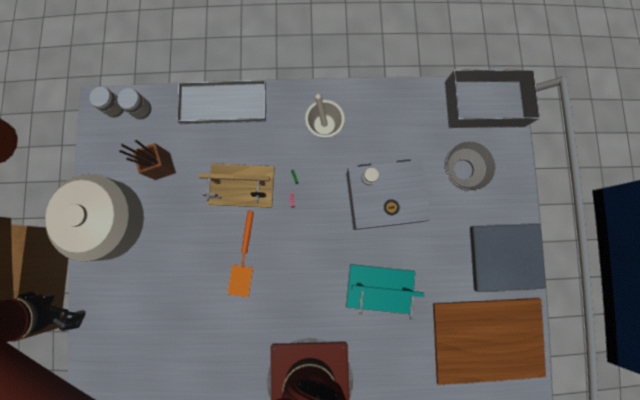

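Run:
```python
import cv2
a=cv2.imread("pics/scene0.png")[190:310,290:430]; cv2.imwrite("pics/s0z.png",cv2.resize(a,None,fx=5,fy=5,interpolation=cv2.INTER_CUBIC))
b=cv2.imread("pics/top0.png")[150:240,190:440]; cv2.imwrite("pics/t0z.png",cv2.resize(b,None,fx=3.2,fy=3.2,interpolation=cv2.INTER_CUBIC))
b=cv2.imread("pics/top0.png")[155:215,195:310]; cv2.imwrite("pics/t0y.png",cv2.resize(b,None,fx=6.5,fy=6.5,interpolation=cv2.INTER_CUBIC))
```

```text
(no output)
```

View pics/s0z.png

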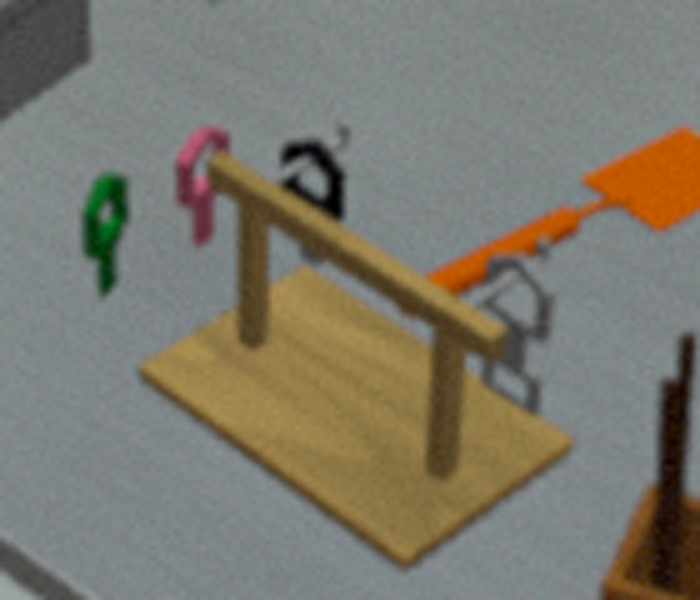

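View pics/t0z.png

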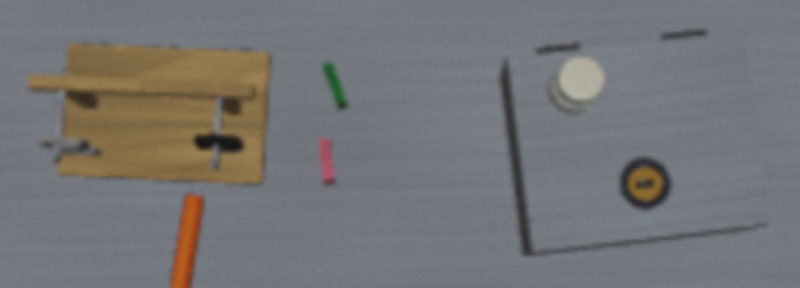

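View pics/t0y.png

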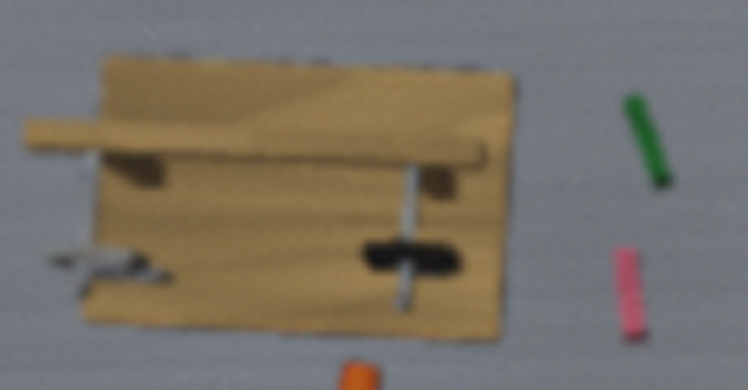

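```bash
cat > h.py <<'E'
import numpy as np, cv2
from scipy.spatial.transform import Rotation as R
from cell import telemetry, grab_frame
def ray(f,uv):
    p=cv2.undistortPoints(np.array([[uv]],float),f["intrinsics"],f["distortion"])[0,0]
    d=R.from_quat(f["rotation"]).apply([p[0],p[1],1.]); return np.array(f["xyz"]),d
def onz(f,uv,z):
    o,d=ray(f,uv); return o+d*(z-o[2])/d[2]
def tri(f1,u1,f2,u2):
    o1,d1=ray(f1,u1);o2,d2=ray(f2,u2)
    A=np.c_[d1,-d2];s=np.linalg.lstsq(A,o2-o1,rcond=None)[0]
    a=o1+d1*s[0];b=o2+d2*s[1];return (a+b)/2,np.linalg.norm(a-b)
def proj(f,P):
    r=R.from_quat(f["rotation"]).inv(); return cv2.projectPoints(r.apply(np.atleast_2d(P)-f["xyz"]),np.zeros(3),np.zeros(3),f["intrinsics"],f["distortion"])[0][:,0]
def tele():
    o=telemetry.get_obs(); m=R.from_quat(o["tool_rot"]).as_matrix()
    print("t%.2f"%o["time"],"tcp",o["ee_pos"].round(4),"x",m[:,0].round(3),"y",m[:,1].round(3),"yaw_y %.2f"%np.degrees(np.arctan2(m[1,1],m[0,1])),"q",o["joint_positions"].round(2),"F",o["wrist_force"].round(1),"M",o["ft_torque"].round(2),"w %.3f"%o["width"]); return o,m
E
python3 - <<'E'
from h import *
t=grab_frame("top");s=grab_frame("scene");tele()
def blob(f,mask,roi):
    m=np.zeros(mask.shape,np.uint8);x0,y0,x1,y1=roi;m[y0:y1,x0:x1]=mask[y0:y1,x0:x1]
    n,l,st,c=cv2.connectedComponentsWithStats(m);i=1+np.argmax(st[1:,4]);
    pts=np.argwhere(l==i)[:,::-1].astype(np.float32);return c[i],cv2.minAreaRect(pts),st[i]
T=t["pixels"].astype(int);S=s["pixels"].astype(int)
hsvT=cv2.cvtColor(t["pixels"],cv2.COLOR_BGR2HSV)
black=(T.max(2)<48).astype(np.uint8)
c,r,st=blob(t,black,(245,180,275,205));print("key",c,r,st)
for z in(.12,):
  print("key@z",onz(t,c,z)); bp=cv2.boxPoints(r);print([onz(t,p,z).round(4)[:2] for p in bp])
brass=((hsvT[...,0]>10)&(hsvT[...,0]<30)&(hsvT[...,1]>110)&(hsvT[...,2]>90)).astype(np.uint8)
c,r,st=blob(t,brass,(380,195,405,220));print("brass",c,r,st,onz(t,c,.085))
dark=(T.max(2)<75).astype(np.uint8)
c,r,st=blob(t,dark,(378,193,407,222));print("collar",c,r,st,onz(t,c,.087))
print("stand corners z.012")
P=[onz(t,(195+u/6.5,155+v/6.5),.012)for u,v in((105,57),(515,73),(500,340),(85,320))]
for p in P:print(p.round(4))
e=[P[1]-P[0],P[2]-P[3],P[3]-P[0],P[2]-P[1]]
for v in e:print(np.linalg.norm(v).round(4),np.degrees(np.arctan2(v[1],v[0])).round(2))
P2=[onz(s,(290+u/5,190+v/5),.012)for u,v in((142,372),(305,265),(572,440),(408,562))]
print("scene"); 
for p in P2:print(p.round(4))
e=[P2[1]-P2[0],P2[2]-P2[1]]
for v in e:print(np.linalg.norm(v).round(4),np.degrees(np.arctan2(v[1],v[0])).round(2))
print("pink/green tri: top of bow")
for a,b in(((190+327/3.2,150+140/3.2),(290+215/5,190+125/5)),):pass
for name,lo,hi in(("pink",150,178),("green",50,80)):
  for f in(t,s):
    h=cv2.cvtColor(f["pixels"],cv2.COLOR_BGR2HSV);m=((h[...,0]>=lo)&(h[...,0]<=hi)&(h[...,1]>90)&(h[...,2]>50)).astype(np.uint8)
    roi=(280,165,305,212) if f is t else (300,205,345,255)
    c,r,st=blob(f,m,roi);print(name,c,st); 
    if f is t:ct=c
    else:print(tri(t,ct,s,c),)
E
```

```text
t0.20 tcp [0.2672 0.5922 0.2308] x [-0.    -0.001 -1.   ] y [ 0.411  0.912 -0.001] yaw_y 65.72 q [-1.25  0.33  0.04  1.47 -0.01  1.34 -0.06] F [-0.3 -0.5  0.7] M [-0.03  0.06  0.05] w 1.001
key [258.17948718 194.23076923] ((258.0, 194.5), (3.0, 12.0), 90.0) [252 193  13   4  39]
key@z [0.55212301 0.12876229 0.12      ]
[array([0.5561, 0.1461]), array([0.5552, 0.1124]), array([0.5467, 0.1124]), array([0.5476, 0.1462])]
brass [391.06493506 206.97402597] ((391.00006103515625, 207.00003051757812), (9.838699340820312, 9.838699340820312), 26.56505012512207) [386 202  11  11  77] [ 0.50945901 -0.25054609  0.085     ]
collar [391.175 206.95 ] ((391.0, 207.0), (14.0, 14.0), 90.0) [384 200  15  15  80] [ 0.50932647 -0.25045424  0.087     ]
stand corners z.012
[0.6677 0.2915 0.012 ]
[0.6542 0.0932 0.012 ]
[0.5255 0.102  0.012 ]
[0.5402 0.2998 0.012 ]
0.1987 -93.9
0.1984 -94.25
0.1278 176.25
0.129 176.1
scene
[0.6585 0.1017 0.012 ]
[0.5282 0.1059 0.012 ]
[0.544  0.3035 0.012 ]
[0.671  0.2965 0.012 ]
0.1304 178.14
0.1981 85.42
pink/green tri: top of bow
pink [291.45238095 199.85714286] [290 193   4  14  42]
pink [329.17021277 225.65957447] [326 216   9  22  94]
(array([0.54383835, 0.03800575, 0.04813999]), np.float64(0.003909142631094611))
green [294.15151515 176.03030303] [291 170   7  13  33]
green [310.44915254 234.52542373] [307 225   8  23 118]
(array([0.6143094 , 0.02951153, 0.05150706]), np.float64(0.0007650637986781405))
```

Run:
```python
from h import *
t=grab_frame("top");s=grab_frame("scene")
b=t["pixels"][150:235,335:440]; cv2.imwrite("pics/b1.png",cv2.resize(b,None,fx=7,fy=7,interpolation=cv2.INTER_CUBIC))
b=s["pixels"][150:230,210:320]; cv2.imwrite("pics/b2.png",cv2.resize(b,None,fx=7,fy=7,interpolation=cv2.INTER_CUBIC))
# key overlay prediction in both
yaw=np.radians(-4.2);c,sn=np.cos(yaw),np.sin(yaw);Rz=np.array([[c,-sn,0],[sn,c,0],[0,0,1]])
P=np.array([.553,.131,.102])
loc=np.array([[0,-20,-20],[0,-20,10],[0,0,23],[0,20,10],[0,20,-20],[0,0,-58]])/1000
W=P+loc@Rz.T
for n,f,(x0,y0,x1,y1) in(("kt",t,(235,175,280,215)),("ks",s,(330,205,375,255))):
    q=proj(f,W);k=13
    im=cv2.resize(f["pixels"][y0:y1,x0:x1],None,fx=k,fy=k,interpolation=cv2.INTER_CUBIC)
    for a in q: cv2.circle(im,tuple(((a-[x0,y0]+.5)*k).astype(int)),3,(0,255,255),-1)
    cv2.imwrite(f"pics/{n}.png",im)
```

```text
(no output)
```

View pics/b1.png

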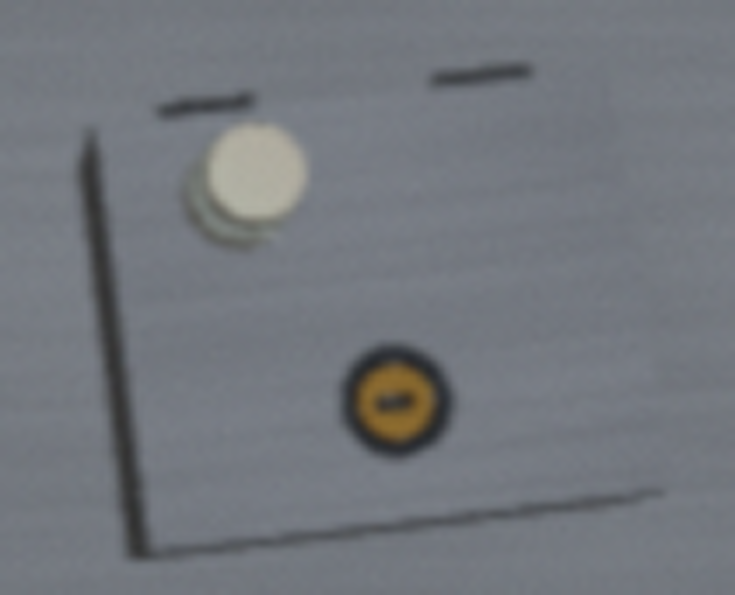

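View pics/b2.png

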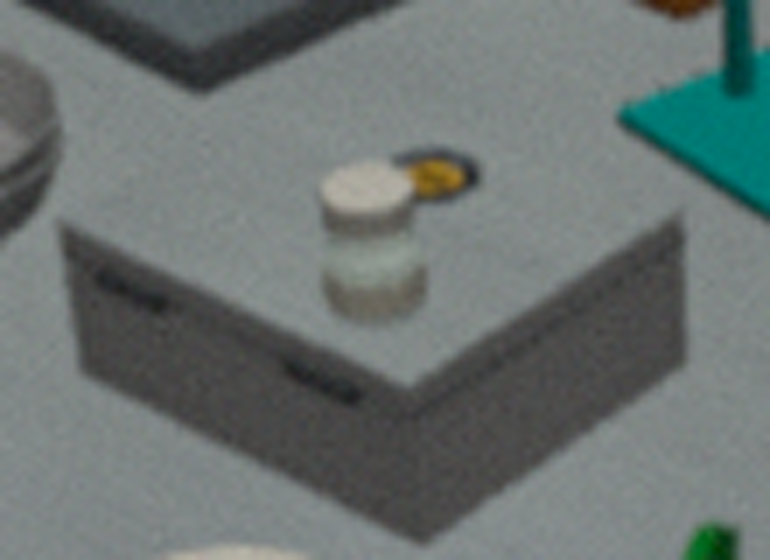

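View pics/kt.png

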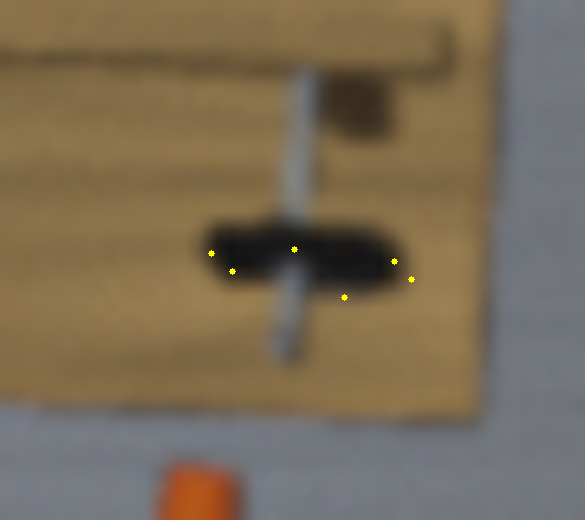

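View pics/ks.png

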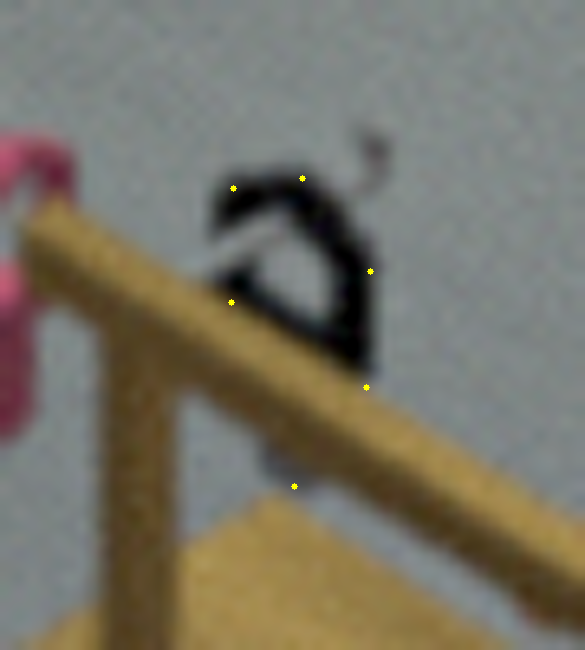

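Run:
```python
from h import *
t=grab_frame("top");s=grab_frame("scene")
def L(f,a,b,z,k,o):
    A,B=[onz(f,((p[0]+.5)/k-.5+o[0],(p[1]+.5)/k-.5+o[1]),z) for p in(a,b)];v=B-A
    print(A.round(4),B.round(4),np.linalg.norm(v).round(4),"ang",np.degrees(np.arctan2(v[1],v[0])).round(2))
o=(335,150)
L(t,(150,553),(662,492),.085,7,o)
L(t,(97,135),(150,553),.085,7,o)
L(t,(207,102),(482,76),.085,7,o)
L(t,(376,404),(414,400),.085,7,o)
o=(210,150)
L(s,(60,220),(410,388),.085,7,o);L(s,(410,388),(683,213),.085,7,o)
L(s,(437,175),(370,185),.087,7,o)
print(proj(s,[[.5095,-.2505,.087],[.5095,-.2745,.087],[.5095,-.2265,.087],[.4855,-.2505,.087],[.5335,-.2505,.087]])*7-np.array(o)*7)
# jar
L(t,(256,172),(240,205),.145,7,(335,150))
```

```text
[ 0.45  -0.146  0.085] [ 0.4688 -0.36    0.085 ] 0.2148 ang -84.98
[ 0.625 -0.131  0.085] [ 0.45  -0.146  0.085] 0.1757 ang -175.1
[ 0.6379 -0.1778  0.085 ] [ 0.6464 -0.2949  0.085 ] 0.1173 ang -85.88
[ 0.5088 -0.2424  0.085 ] [ 0.51   -0.2583  0.085 ] 0.016 ang -85.62
[ 0.6461 -0.3522  0.085 ] [ 0.6283 -0.1316  0.085 ] 0.2213 ang 94.62
[ 0.6283 -0.1316  0.085 ] [ 0.451  -0.1462  0.085 ] 0.1779 ang -175.3
[ 0.5059 -0.2519  0.087 ] [ 0.5327 -0.2681  0.087 ] 0.0313 ang -31.21
[[430.25044166 176.02242563]
 [395.92204103 158.18257224]
 [465.17620345 194.17238557]
 [468.91176656 156.32703435]
 [390.90658756 196.06125342]]
[ 0.5964 -0.1875  0.145 ] [ 0.5833 -0.1805  0.145 ] 0.0148 ang 151.92
```

```bash
python3 -m crank '[[0,0,0,-0.84,0,0,1],[0,0,0,-0.84,0,0,1],[0,0,0,-0.84,0,0,1],[0,0,0,-0.84,0,0,1],[0,-0.9,0.6,0,0,0,1],[0,-0.9,0.6,0,0,0,1],[0,-0.9,0.6,0,0,0,1],[0,-0.9,0.6,0,0,0,1],[0,-0.9,0.6,0,0,0,1],[0,0,0,0,0,0,1]]' 50; python3 -c "
from h import *;tele()"
```

```text
time: 1.23
ee_pos: [0.3523, 0.4453, 0.2319]
tool_rot: [0.028, 0.706, -0.029, 0.707]
wrist_force: [1.1, 0.5, 0.7]
width: 1.004
t1.23 tcp [0.3523 0.4453 0.2319] x [ 0.002 -0.002 -1.   ] y [ 0.08   0.997 -0.002] yaw_y 85.39 q [-1.04  0.17  0.07  1.67 -0.01  1.3   0.52] F [1.1 0.5 0.7] M [-0.02 -0.08 -0.05] w 1.004
```

```bash
python3 -m crank '[[0,-0.95,0.72,0,0,0,1],[0,-0.95,0.72,0,0,0,1],[0,-0.95,0.72,0,0,0,1],[0,-0.95,0.72,0,0,0,1],[0,-0.95,0.72,0,0,0,1],[0,-0.95,0.72,0,0,0,1],[0,-0.95,0.72,0,0,0,1],[0,-0.95,0.72,0,0,0,1],[0,-0.95,0.72,0,0,0,1],[0,0,0,0,0,0,1]]'
python3 - <<'E'
from h import *
o,m=tele();d=np.array([.5535,.131,.150])-o["ee_pos"];print((m.T@d/.03).round(3))
f=grab_frame("scene");cv2.imwrite("pics/s1.png",f["pixels"])
E
```

```text
time: 2.07
ee_pos: [0.5264, 0.1739, 0.2317]
tool_rot: [0.028, 0.706, -0.03, 0.707]
wrist_force: [-0.9, -0.2, -0.6]
width: 1.004
t2.07 tcp [0.5264 0.1739 0.2317] x [ 0.002 -0.003 -1.   ] y [ 0.081  0.997 -0.002] yaw_y 85.34 q [-0.68  0.14  0.31  1.72 -0.04  1.3   1.13] F [-0.9 -0.2 -0.6] M [-0.06  0.01 -0.04] w 1.004
[ 2.731 -1.345  1.01 ]
```

View pics/s1.png

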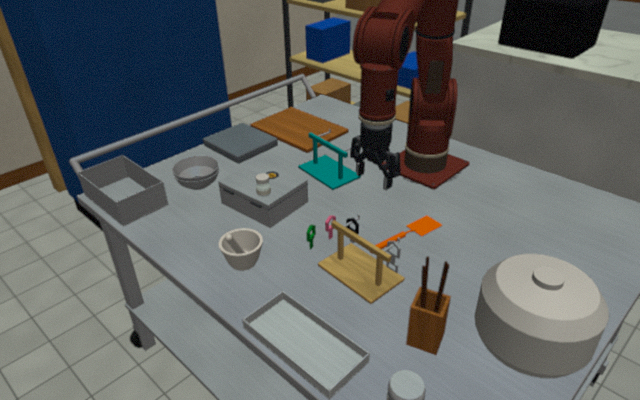

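```bash
python3 -m crank '[[0,-0.45,0.33,-0.07,0,0,1],[0,-0.45,0.33,0,0,0,1],[0,-0.45,0.33,0,0,0,1],[0.6,0,0,0,0,0,1],[0.6,0,0,0,0,0,1],[0.6,0,0,0,0,0,1],[0.5,0,0,0,0,0,1],[0,0,0,0,0,0,1],[0,0,0,0,0,0,1],[0,0,0,0,0,0,1]]'
python3 - <<'E'
from h import *
o,m=tele();d=np.array([.5535,.131,.083])-o["ee_pos"];print((m.T@d/.03).round(3))
f=grab_frame("scene");t=grab_frame("top")
print(proj(t,[[.5535,.131,.102]]),proj(f,[[.5535,.131,.102]]))
a=f["pixels"][150:270,290:430]; cv2.imwrite("pics/s2.png",cv2.resize(a,None,fx=5,fy=5,interpolation=cv2.INTER_CUBIC))
a=t["pixels"][140:240,190:320]; cv2.imwrite("pics/t2.png",cv2.resize(a,None,fx=5,fy=5,interpolation=cv2.INTER_CUBIC))
E
```

```text
time: 2.95
ee_pos: [0.55, 0.1399, 0.1633]
tool_rot: [0.023, 0.706, -0.022, 0.707]
wrist_force: [0.1, -0.4, 1.1]
width: 1.001
t2.95 tcp [0.55   0.1399 0.1633] x [ 0.001  0.001 -1.   ] y [0.064 0.998 0.001] yaw_y 86.34 q [-0.62  0.21  0.34  1.77 -0.08  1.16  1.25] F [ 0.1 -0.4  1.1] M [-0.03 -0.01  0.03] w 1.001
[ 2.678 -0.292  0.132]
[[258.28955152 194.62418993]] [[352.46918708 225.19925297]]
```

View pics/s2.png

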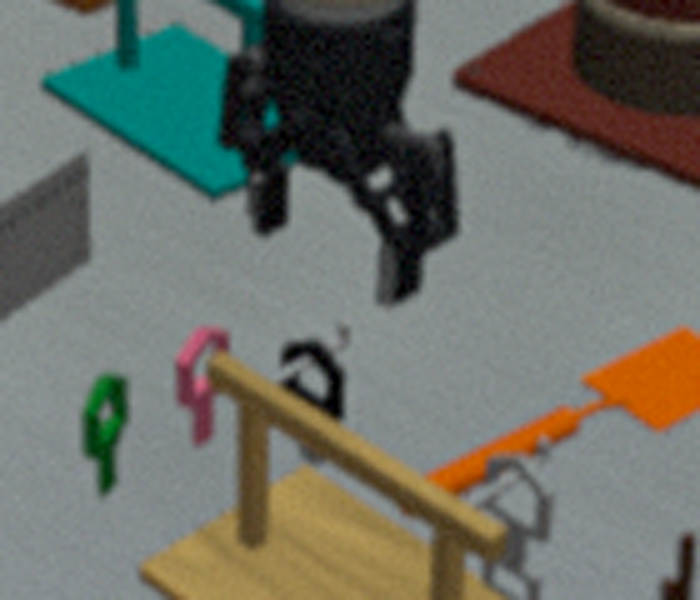

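View pics/t2.png

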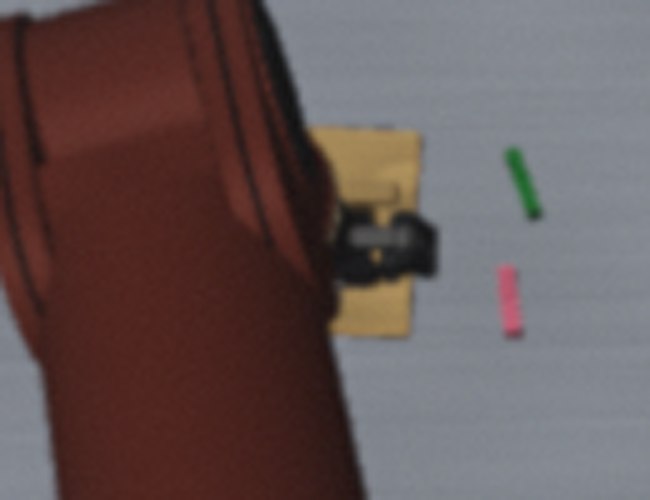

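```bash
python3 -m crank '[[0,-0.3,0.13,0.06,0,0,1],[0,0,0,0,0,0,1],[0.4,0,0,0,0,0,1],[0.4,0,0,0,0,0,1],[0.4,0,0,0,0,0,1],[0.4,0,0,0,0,0,1],[0,0,0,0,0,0,1],[0,0,0,0,0,0,1],[0,0,0,0,0,0,1],[0,0,0,0,0,0,1]]'
python3 - <<'E'
from h import *
o,m=tele();d=np.array([.5535,.131,.081])-o["ee_pos"];print((m.T@d/.03).round(3))
f=grab_frame("scene")
a=f["pixels"][170:270,300:410]; cv2.imwrite("pics/s3.png",cv2.resize(a,None,fx=6,fy=6,interpolation=cv2.INTER_CUBIC))
E
```

```text
time: 3.88
ee_pos: [0.5534, 0.13, 0.1148]
tool_rot: [0.025, 0.706, -0.025, 0.707]
wrist_force: [-0.7, 0.3, 0.5]
width: 1.002
t3.88 tcp [0.5534 0.13   0.1148] x [ 0.001  0.    -1.   ] y [0.071 0.997 0.   ] yaw_y 85.94 q [-0.6   0.27  0.34  1.82 -0.1   1.07  1.28] F [-0.7  0.3  0.5] M [ 0.02 -0.03  0.05] w 1.002
[ 1.128e+00  3.200e-02 -1.000e-03]
```

View pics/s3.png

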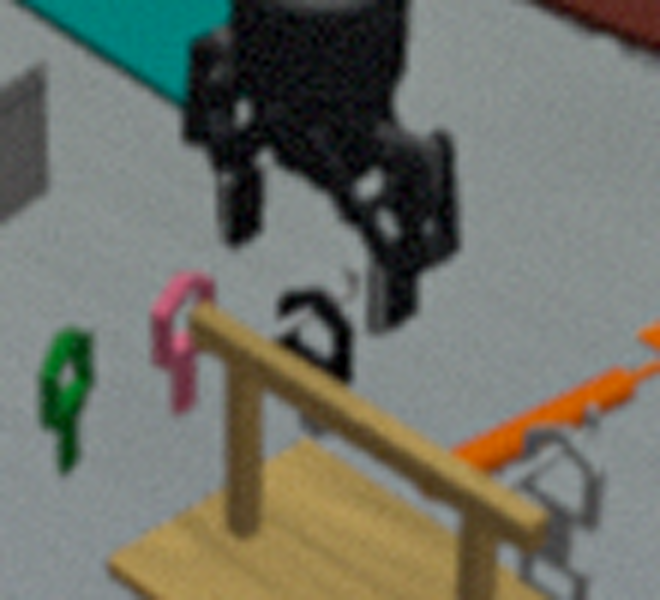

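```bash
python3 -m crank '[[0.4,0.03,0,0,0,0,1],[0.4,0,0,0,0,0,1],[0.33,0,0,0,0,0,1],[0,0,0,0,0,0,1],[0,0,0,0,0,0,-1],[0,0,0,0,0,0,-1],[0,0,0,0,0,0,-1],[0,0,0,0,0,0,-1],[0,0,0,0,0,0,-1],[0,0,0,0,0,0,-1]]' 50
python3 - <<'E'
from h import *
tele()
f=grab_frame("scene")
a=f["pixels"][170:270,300:410]; cv2.imwrite("pics/s4.png",cv2.resize(a,None,fx=6,fy=6,interpolation=cv2.INTER_CUBIC))
E
```

```text
time: 4.77
ee_pos: [0.5537, 0.1313, 0.0811]
tool_rot: [0.025, 0.706, -0.025, 0.707]
wrist_force: [1.2, 2.0, 2.9]
width: 0.458
t4.77 tcp [0.5537 0.1313 0.0811] x [ 0.001  0.001 -1.   ] y [0.071 0.998 0.001] yaw_y 85.96 q [-0.59  0.3   0.33  1.85 -0.12  1.    1.29] F [1.2 2.  2.9] M [ 0.39 -0.17  0.02] w 0.458
```

View pics/s4.png

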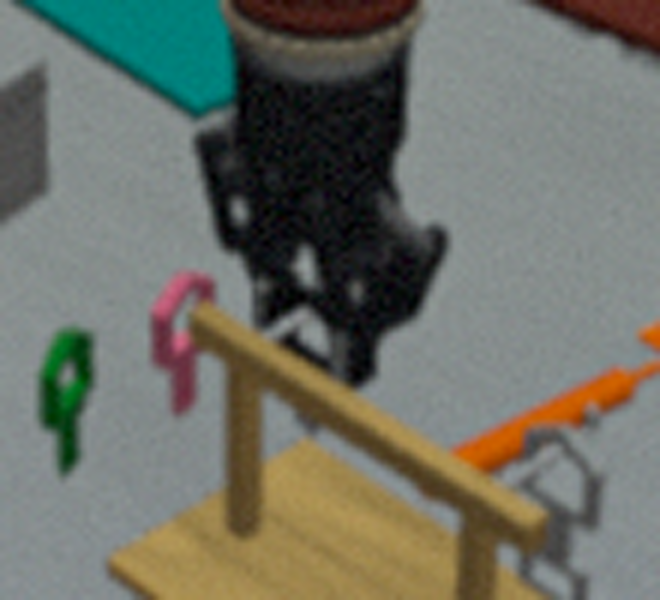

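```bash
python3 -m crank '[[0,0,0,0,0,0,-1],[0,0,0,0,0,0,-1],[-0.19,0,0,0,0,0,-1],[-0.19,0,0,0,0,0,-1],[-0.19,0,0,0,0,0,-1],[0,0,0,0,0,0,-1],[0,0,0,0,0,0,-1],[0,0,0,0,0,0,-1],[0,0,0,0,0,0,-1],[0,0,0,0,0,0,-1]]'
python3 - <<'E'
from h import *
tele()
f=grab_frame("scene")
a=f["pixels"][170:270,300:410]; cv2.imwrite("pics/s5.png",cv2.resize(a,None,fx=6,fy=6,interpolation=cv2.INTER_CUBIC))
E
```

```text
time: 5.65
ee_pos: [0.5529, 0.1307, 0.0972]
tool_rot: [0.025, 0.707, -0.025, 0.706]
wrist_force: [0.5, 0.1, -0.5]
width: 0.462
t5.65 tcp [0.5529 0.1307 0.0972] x [-0.001 -0.    -1.   ] y [ 0.071  0.997 -0.   ] yaw_y 85.93 q [-0.6   0.28  0.34  1.84 -0.11  1.04  1.28] F [ 0.5  0.1 -0.5] M [ 0.01 -0.01 -0.01] w 0.462
```

View pics/s5.png

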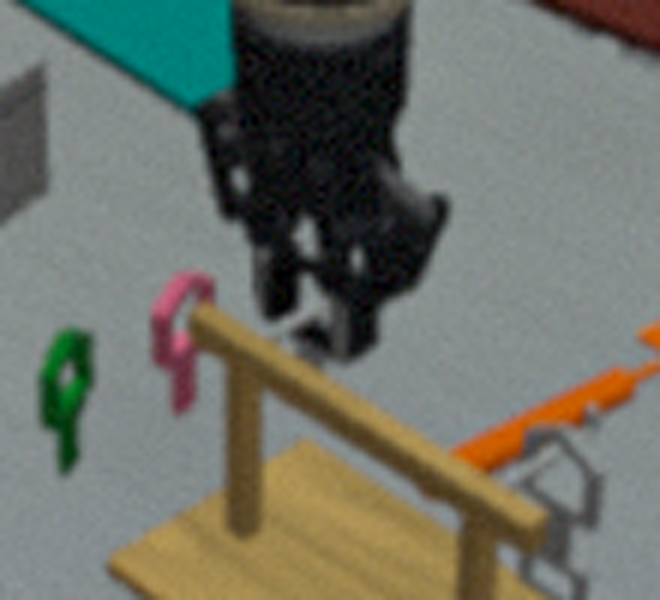

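Lifted 16 mm with the key held (bow between the fingers at about zoom (310,330), steel visible). I'll draw it off along the hook, watching the force.

```bash
python3 -m crank '[[0,0,-0.2,0,0,0,-1],[0,0,-0.2,0,0,0,-1],[0,0,-0.2,0,0,0,-1],[0,0,0,0,0,0,-1],[0,0,-0.2,0,0,0,-1],[0,0,-0.2,0,0,0,-1],[0,0,-0.2,0,0,0,-1],[0,0,0,0,0,0,-1],[0,0,0,0,0,0,-1],[0,0,0,0,0,0,-1]]'; python3 -c "
from h import *;tele()"
```

```text
time: 6.53
ee_pos: [0.5174, 0.1334, 0.0977]
tool_rot: [0.025, 0.707, -0.025, 0.707]
wrist_force: [-0.2, -0.2, 0.2]
width: 0.46
t6.53 tcp [0.5174 0.1334 0.0977] x [ 0.  0. -1.] y [0.071 0.997 0.   ] yaw_y 85.94 q [-0.63  0.22  0.33  1.92 -0.08  1.02  1.24] F [-0.2 -0.2  0.2] M [-0.01  0.01 -0.03] w 0.460
```

```bash
python3 -m crank '[[0,0,-0.4,0,0,0,-1],[0,0,-0.4,0,0,0,-1],[0,0,-0.4,0,0,0,-1],[-0.5,0,0,0,0,0,-1],[-0.5,0,0,0,0,0,-1],[-0.5,0,0,0,0,0,-1],[-0.5,0,0,0,0,0,-1],[-0.5,0,0,0,0,0,-1],[0,0,0,0,0,0,-1],[0,0,0,0,0,0,-1]]'
python3 - <<'E'
from h import *
o,m=tele()
f=grab_frame("scene");t=grab_frame("top")
a=f["pixels"][130:270,270:430]; cv2.imwrite("pics/s6.png",cv2.resize(a,None,fx=5,fy=5,interpolation=cv2.INTER_CUBIC))
d=np.array([.509,-.2508,.170])-o["ee_pos"];print((m.T@d/.03).round(3))
E
```

```text
time: 7.37
ee_pos: [0.4819, 0.136, 0.173]
tool_rot: [0.025, 0.706, -0.025, 0.707]
wrist_force: [-0.7, -0.9, -0.9]
width: 0.462
t7.37 tcp [0.4819 0.136  0.173 ] x [ 0.001  0.001 -1.   ] y [0.071 0.997 0.001] yaw_y 85.93 q [-0.67  0.06  0.32  1.91 -0.02  1.17  1.16] F [-0.7 -0.9 -0.9] M [-0.02  0.02 -0.04] w 0.462
[  0.091 -12.798   1.816]
```

View pics/s6.png

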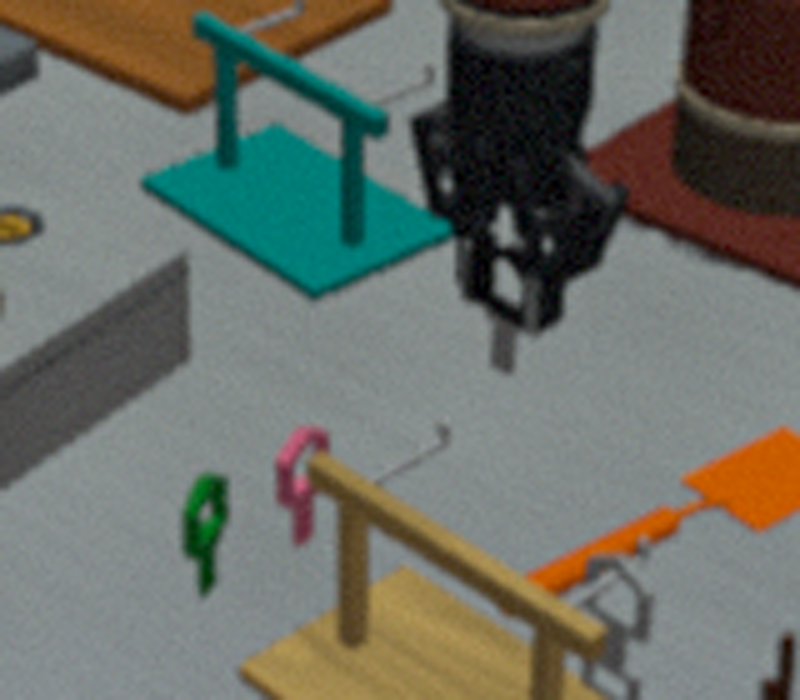

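```bash
python3 -m crank '[[0,-0.95,0.1,0,0,0,-1],[0,-0.95,0.1,0,0,0,-1],[0,-0.95,0.1,0,0,0,-1],[0,-0.95,0.1,0,0,0,-1],[0,-0.95,0.1,0,0,0,-1],[0,-0.95,0.1,0,0,0,-1],[0,-0.95,0.1,0,0,0,-1],[0,-0.95,0.1,0,0,0,-1],[0,-0.95,0.1,0,0,0,-1],[0,-0.95,0.1,0,0,0,-1]]'; python3 -m crank '[[0,-0.8,0.2,-0.37,0,0,-1],[0,-0.8,0.2,-0.37,0,0,-1],[0,-0.6,0.2,-0.37,0,0,-1],[0,-0.3,0.1,-0.37,0,0,-1],[0,0,0,0,0,0,-1],[0,0,0,0,0,0,-1],[0,0,0,0,0,0,-1],[0,0,0,0,0,0,-1],[0,0,0,0,0,0,-1],[0,0,0,0,0,0,-1]]'
python3 - <<'E'
from h import *
o,m=tele()
d=np.array([.509,-.2508,.150])-o["ee_pos"];print((m.T@d/.03).round(3))
E
```

```text
time: 8.3
ee_pos: [0.4903, -0.1519, 0.1716]
tool_rot: [0.025, 0.707, -0.025, 0.706]
wrist_force: [0.2, 0.6, -1.0]
width: 0.457
time: 9.13
ee_pos: [0.5101, -0.2252, 0.1726]
tool_rot: [-0.03, 0.706, 0.03, 0.707]
wrist_force: [-0.3, -0.2, -0.7]
width: 0.462
t9.13 tcp [ 0.5101 -0.2252  0.1726] x [ 0.  0. -1.] y [-0.085  0.996  0.   ] yaw_y 94.86 q [-0.22  0.21  0.64  1.8  -0.13  1.18  2.11] F [-0.3 -0.2 -0.7] M [ 0.05  0.03 -0.02] w 0.462
[ 0.752 -0.849 -0.109]
```

```bash
python3 -m crank '[[0.2,-0.45,-0.05,0,0,0,-1],[0.2,-0.4,-0.05,0,0,0,-1],[0.2,0,0,0,0,0,-1],[0.15,0,0,0,0,0,-1],[0,0,0,0,0,0,-1],[0,0,0,0,0,0,-1],[0,0,0,0,0,0,-1],[0,0,0,0,0,0,-1],[0,0,0,0,0,0,-1],[0,0,0,0,0,0,-1]]'
python3 - <<'E'
from h import *
o,m=tele()
d=np.array([.509,-.2508,.130])-o["ee_pos"];print((m.T@d/.03).round(3))
f=grab_frame("scene");t=grab_frame("top")
a=f["pixels"][130:220,215:325]; cv2.imwrite("pics/s7.png",cv2.resize(a,None,fx=7,fy=7,interpolation=cv2.INTER_CUBIC))
a=t["pixels"][150:240,335:445]; cv2.imwrite("pics/t7.png",cv2.resize(a,None,fx=7,fy=7,interpolation=cv2.INTER_CUBIC))
E
```

```text
time: 9.97
ee_pos: [0.5094, -0.2514, 0.1503]
tool_rot: [-0.03, 0.706, 0.03, 0.707]
wrist_force: [0.6, 0.1, -0.5]
width: 0.457
t9.97 tcp [ 0.5094 -0.2514  0.1503] x [ 0. -0. -1.] y [-0.084  0.996 -0.   ] yaw_y 94.83 q [-0.17  0.25  0.65  1.8  -0.17  1.14  2.18] F [ 0.6  0.1 -0.5] M [ 0.   -0.02 -0.06] w 0.457
[ 0.676  0.021 -0.011]
```

View pics/s7.png

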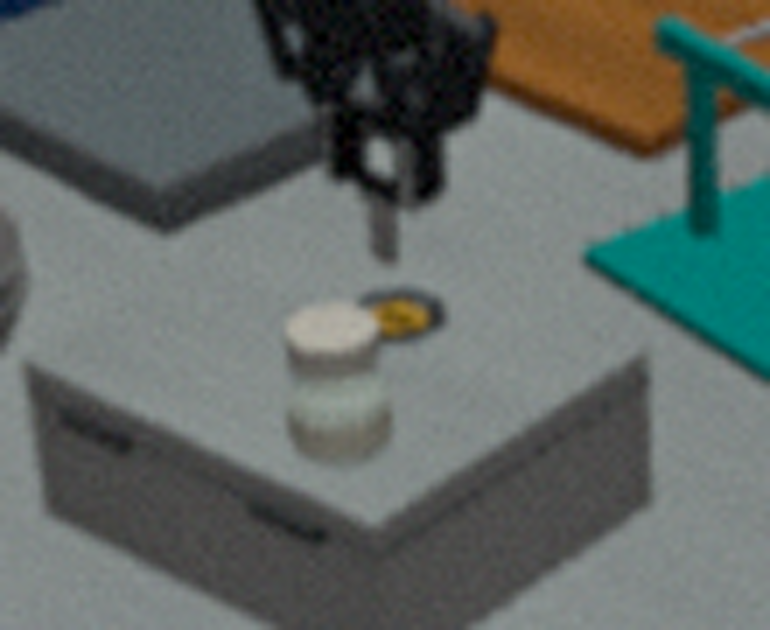

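View pics/t7.png

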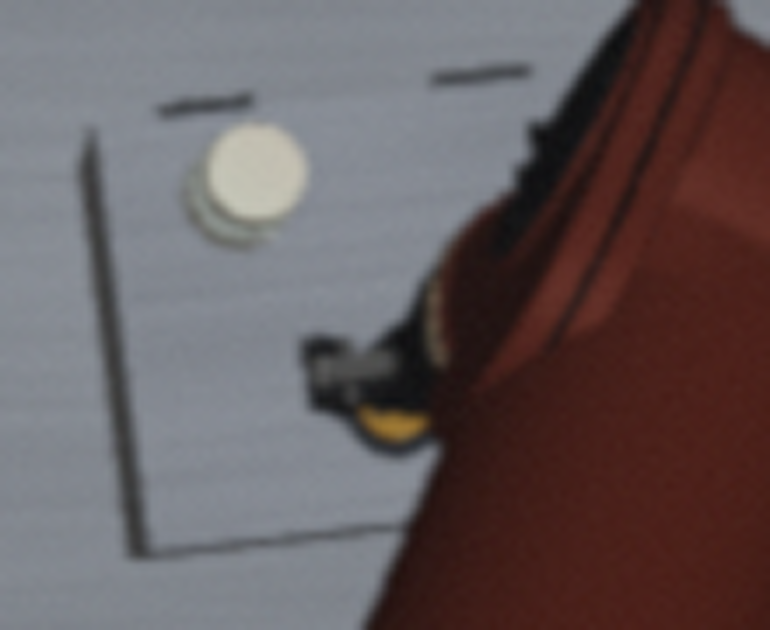

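Run:
```python
from h import *
o,m=tele();f=grab_frame("scene");k=16
x0,y0=258,155
a=cv2.resize(f["pixels"][y0:y0+32,x0:x0+35],None,fx=k,fy=k,interpolation=cv2.INTER_CUBIC);b=a.copy()
def dots(P,c):
    for q in proj(f,P): cv2.circle(b,tuple((((q-[x0,y0])+.5)*k).astype(int)),2,c,-1)
C=np.array([.509,-.2508,.085]);th=np.linspace(0,2*np.pi,60)
dots(C+np.c_[.024*np.cos(th),.024*np.sin(th),0*th+.002],(255,255,0))
dots(C+np.c_[.0155*np.cos(th),.0155*np.sin(th),0*th],(0,0,255))
y=m[:,1];z=m[:,2]
dots(np.array([C+y*.0085+z*.0035,C+y*.0085-z*.0035,C-y*.0085+z*.0035,C-y*.0085-z*.0035]),(0,255,0))
K=o["ee_pos"]+[0,0,.021]
P=[K+y*s*.007+z*q*.0025-[0,0,h] for s in(-1,1) for q in(-1,1) for h in(.035,.055)]+[K-[0,0,.058]]
dots(np.array(P),(0,255,255))
cv2.imwrite("pics/s8.png",np.vstack([a,b])[:,:] if 0 else cv2.resize(np.hstack([a,b]),(800,366)));
```

```text
t10.07 tcp [ 0.5093 -0.2515  0.1502] x [ 0. -0. -1.] y [-0.084  0.996 -0.   ] yaw_y 94.82 q [-0.17  0.26  0.65  1.8  -0.17  1.14  2.18] F [-0.3 -0.2  0.8] M [ 0.01  0.04 -0.01] w 0.457
```

View pics/s8.png

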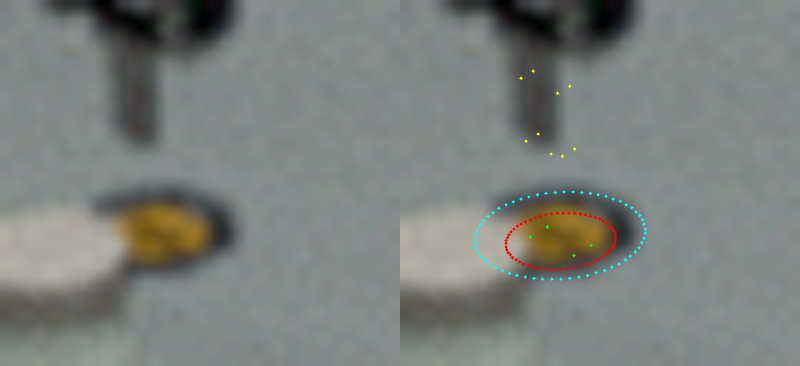

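Run:
```python
from h import *
o,m=tele()
f=grab_frame("scene");bg=cv2.imread("pics/scene0.png").astype(float)
A=np.mean([grab_frame("scene")["pixels"].astype(float) for _ in range(3)],0)
d=np.abs(A-bg).sum(2)
print(d[160:172,262:280].astype(int))
print("collar gray");print(A[168:184,268:284].mean(2).astype(int))
print("blue-red");print((A[168:184,268:284,2]-A[168:184,268:284,0]).astype(int))
K=o["ee_pos"]+[0,0,.021];y=m[:,1];z=m[:,2]
for h in(.040,.045,.050,.058):print(h,proj(f,[K-[0,0,h],*(K+s*y*.007+q*z*.0025-[0,0,h] for s in(-1,1) for q in (-1,1))]).round(2).tolist())
```

```text
t10.12 tcp [ 0.5093 -0.2515  0.1502] x [ 0. -0. -1.] y [-0.084  0.996 -0.   ] yaw_y 94.82 q [-0.17  0.26  0.65  1.8  -0.17  1.14  2.18] F [-0.4  0.3 -0.4] M [0.   0.   0.02] w 0.457
[[ 12  12   7  20   6  83 150 170 173 129  39  52  61  27  14  15   5   9]
 [  5   4  11  10   3  76 148 178 178 110   8   8  25   8  11   6  20  10]
 [ 11  10   4   2   3  50 151 186 182 103  12   5  18   3   6   5   6   5]
 [  5   9  12  24  10  60 143 166 171 130  18   7  13  15   1   4   5   4]
 [ 18   3  15   4  11  40 151 190 194 148  16   3  27   5   6  10   7  14]
 [  3   7   8   4  14  27 147 187 198 132  20   3   8   5   3   6  11   2]
 [  2  10  15  22   6  13  98 165 200 136  11  21   7  12   5  18   3   2]
 [  9  11   5   2  23   8  38 100 126 109  13   5  18   5   3   5   4   5]
 [ 18  17   8  11   4  18   4  17  34  13   1  11   7  25   9  12   8  23]
 [  4   1   3   8   4   8   2   5   6   4   7   6  10   6   3  13   5   9]
 [  8   1   6   5  12   5   8   2   6  17   6   3   5   8   8   3  20   6]
 [  0   9  16  16   1   8  12   5   6   9   3  11   9  10   6  16  11  15]]
collar gray
[[134
[... 1831 characters left out ...]
  -7  -9  -8  -6  -4  -4  -3  -5  -5  -6  -5  -5]
 [  3  -3  -6  -7  -7  -4  -5  -5  -6  -6  -4  -3  -3  -4  -5  -7]
 [  0  -7  -7  -4  -5  -2  -7  -6  -6  -6  -7  -7  -5  -4  -3  -6]
 [ -1  -7  -6  -6  -6  -5  -6  -5  -4  -4  -6  -6  -7  -7  -5  -6]
 [ -2  -6  -4  -6  -7  -3  -5  -5  -4  -4  -5  -5  -3  -5  -7  -5]]
0.04 [[270.32, 163.07], [269.28, 162.1], [268.19, 162.72], [272.47, 163.42], [271.38, 164.04]]
0.045 [[270.44, 164.44], [269.39, 163.47], [268.3, 164.09], [272.58, 164.79], [271.49, 165.42]]
0.05 [[270.55, 165.81], [269.51, 164.83], [268.42, 165.45], [272.69, 166.16], [271.6, 166.78]]
0.058 [[270.73, 167.98], [269.69, 167.0], [268.61, 167.63], [272.86, 168.34], [271.78, 168.96]]
```

```bash
python3 -m crank '[[0.2,0.035,0,0,0,0,-1],[0.2,0,0,0,0,0,-1],[0.2,0,0,0,0,0,-1],[0.2,0,0,0,0,0,-1],[0.05,0,0,0,0,0,-1],[0,0,0,0,0,0,-1],[0.04,0,0,0,0,0,-1],[0.04,0,0,0,0,0,-1],[0,0,0,0,0,0,-1],[0,0,0,0,0,0,-1]]'; python3 -c "
from h import *;tele()"; python3 -m crank '[[0.03,0,0,0,0,0,-1],[0.03,0,0,0,0,0,-1],[0.03,0,0,0,0,0,-1],[0,0,0,0,0,0,-1],[0,0,0,0,0,0,-1],[0,0,0,0,0,0,-1],[0,0,0,0,0,0,-1],[0,0,0,0,0,0,-1],[0,0,0,0,0,0,-1],[0,0,0,0,0,0,-1]]'; python3 -c "
from h import *;tele()"
```

```text
time: 11.15
ee_pos: [0.5092, -0.2505, 0.1223]
tool_rot: [-0.03, 0.706, 0.03, 0.707]
wrist_force: [0.8, 0.1, -0.4]
width: 0.457
t11.15 tcp [ 0.5092 -0.2505  0.1223] x [ 0. -0. -1.] y [-0.084  0.996 -0.   ] yaw_y 94.82 q [-0.16  0.29  0.64  1.83 -0.19  1.09  2.2 ] F [ 0.8  0.1 -0.4] M [-0.01  0.02  0.01] w 0.457
time: 11.98
ee_pos: [0.5091, -0.2505, 0.1195]
tool_rot: [-0.03, 0.706, 0.03, 0.706]
wrist_force: [0.3, 0.1, -0.9]
width: 0.457
t11.98 tcp [ 0.5091 -0.2505  0.1195] x [ 0. -0. -1.] y [-0.084  0.996 -0.   ] yaw_y 94.82 q [-0.16  0.29  0.64  1.83 -0.19  1.08  2.2 ] F [ 0.3  0.1 -0.9] M [ 0.02 -0.01 -0.02] w 0.457
```

```bash
python3 -m crank '[[0.03,0,0,0,0,0,-1],[0.03,0,0,0,0,0,-1],[0.03,0,0,0,0,0,-1],[0.03,0,0,0,0,0,-1],[0,0,0,0,0,0,-1],[0,0,0,0,0,0,-1],[0,0,0,0,0,0,-1],[0,0,0,0,0,0,-1],[0,0,0,0,0,0,-1],[0,0,0,0,0,0,-1]]'; python3 -c "
from h import *;tele()"
```

```text
time: 12.82
ee_pos: [0.5091, -0.2505, 0.1159]
tool_rot: [-0.03, 0.706, 0.03, 0.707]
wrist_force: [-0.3, -0.3, -0.4]
width: 0.458
t12.82 tcp [ 0.5091 -0.2505  0.1159] x [ 0. -0. -1.] y [-0.084  0.996 -0.   ] yaw_y 94.82 q [-0.16  0.29  0.64  1.84 -0.2   1.08  2.2 ] F [-0.3 -0.3 -0.4] M [0.02 0.01 0.01] w 0.458
```

```bash
python3 -m crank '[[0.04,0,0,0,0,0,-1],[0.04,0,0,0,0,0,-1],[0.04,0,0,0,0,0,-1],[0.04,0,0,0,0,0,-1],[0,0,0,0,0,0,-1],[0,0,0,0,0,0,-1],[0,0,0,0,0,0,-1],[0,0,0,0,0,0,-1],[0,0,0,0,0,0,-1],[0,0,0,0,0,0,-1]]'; python3 -c "
from h import *;tele()"; python3 -m crank '[[0.04,0,0,0,0,0,-1],[0.04,0,0,0,0,0,-1],[0.04,0,0,0,0,0,-1],[0,0,0,0,0,0,-1],[0,0,0,0,0,0,-1],[0,0,0,0,0,0,-1],[0,0,0,0,0,0,-1],[0,0,0,0,0,0,-1],[0,0,0,0,0,0,-1],[0,0,0,0,0,0,-1]]'; python3 -c "
from h import *;tele()"
```

```text
time: 13.65
ee_pos: [0.5096, -0.2508, 0.1124]
tool_rot: [-0.03, 0.706, 0.03, 0.707]
wrist_force: [-3.7, 0.5, 13.6]
width: 0.457
t13.65 tcp [ 0.5096 -0.2508  0.1124] x [ 0.001  0.    -1.   ] y [-0.084  0.996  0.   ] yaw_y 94.81 q [-0.16  0.3   0.64  1.84 -0.2   1.07  2.21] F [-3.7  0.5 13.6] M [0.49 0.96 0.  ] w 0.457
time: 14.48
ee_pos: [0.5085, -0.2504, 0.107]
tool_rot: [-0.03, 0.707, 0.03, 0.706]
wrist_force: [-5.0, -1.7, -3.8]
width: 0.457
t14.48 tcp [ 0.5085 -0.2504  0.107 ] x [-0.001  0.    -1.   ] y [-0.084  0.996  0.   ] yaw_y 94.81 q [-0.16  0.3   0.63  1.84 -0.2   1.06  2.21] F [-5.  -1.7 -3.8] M [-0.27  1.27  0.04] w 0.457
```

```bash
python3 -m crank '[[0,0.01,-0.025,0,0,0,-1],[0,0,0,0,0,0,-1],[0.04,0,0,0,0,0,-1],[0.04,0,0,0,0,0,-1],[0,0,0,0,0,0,-1],[0,0,0,0,0,0,-1],[0,0,0,0,0,0,-1],[0,0,0,0,0,0,-1],[0,0,0,0,0,0,-1],[0,0,0,0,0,0,-1]]'; python3 -c "
from h import *;tele()"
```

```text
time: 15.32
ee_pos: [0.5084, -0.2502, 0.1052]
tool_rot: [-0.03, 0.706, 0.03, 0.707]
wrist_force: [-4.7, -1.1, -0.6]
width: 0.463
t15.32 tcp [ 0.5084 -0.2502  0.1052] x [ 0.  0. -1.] y [-0.084  0.996  0.   ] yaw_y 94.82 q [-0.16  0.3   0.63  1.85 -0.21  1.06  2.21] F [-4.7 -1.1 -0.6] M [-0.14  1.25  0.  ] w 0.463
```

```bash
python3 -m crank '[[0.04,0,0,0,0,0,-1],[0.04,0,0,0,0,0,-1],[0.04,0,0,0,0,0,-1],[0,0,0,0,0,0,-1],[0,0,0,0,0,0,-1],[0,0,0,0,0,0,-1],[0,0,0,0,0,0,-1],[0,0,0,0,0,0,-1],[0,0,0,0,0,0,-1],[0,0,0,0,0,0,-1]]'; python3 -c "
from h import *;tele()"
```

```text
time: 16.15
ee_pos: [0.5089, -0.2504, 0.1017]
tool_rot: [-0.03, 0.706, 0.03, 0.707]
wrist_force: [0.3, -1.4, 0.4]
width: 0.462
t16.15 tcp [ 0.5089 -0.2504  0.1017] x [ 0.001 -0.    -1.   ] y [-0.084  0.996 -0.   ] yaw_y 94.82 q [-0.16  0.31  0.63  1.85 -0.21  1.05  2.21] F [ 0.3 -1.4  0.4] M [-0.48 -0.15  0.  ] w 0.462
```

```bash
python3 -m crank '[[0.04,0,0,0,0,0,-1],[0.04,0,0,0,0,0,-1],[0.04,0,0,0,0,0,-1],[0.04,0,0,0,0,0,-1],[0,0,0,0,0,0,-1],[0,0,0,0,0,0,-1],[0,0,0,0,0,0,-1],[0,0,0,0,0,0,-1],[0,0,0,0,0,0,-1],[0,0,0,0,0,0,-1]]'; python3 -c "
from h import *;tele()"
```

```text
time: 16.98
ee_pos: [0.5083, -0.2499, 0.0964]
tool_rot: [-0.03, 0.707, 0.03, 0.706]
wrist_force: [2.7, 0.7, -3.3]
width: 0.458
t16.98 tcp [ 0.5083 -0.2499  0.0964] x [-0.  0. -1.] y [-0.084  0.996  0.   ] yaw_y 94.83 q [-0.15  0.31  0.63  1.85 -0.21  1.04  2.22] F [ 2.7  0.7 -3.3] M [ 0.22 -0.65  0.  ] w 0.458
```

```bash
python3 -m crank '[[0.04,0,0,0,0,0,-1],[0.04,0,0,0,0,0,-1],[0.04,0,0,0,0,0,-1],[0.04,0,0,0,0,0,-1],[0,0,0,0,0,0,-1],[0,0,0,0,0,0,-1],[0,0,0,0,0,0,-1],[0,0,0,0,0,0,-1],[0,0,0,0,0,0,-1],[0,0,0,0,0,0,-1]]'; python3 -c "
from h import *;tele()"
```

```text
time: 17.82
ee_pos: [0.5082, -0.2503, 0.0918]
tool_rot: [-0.03, 0.707, 0.03, 0.706]
wrist_force: [2.0, -0.6, -0.7]
width: 0.456
t17.82 tcp [ 0.5082 -0.2503  0.0918] x [-0. -0. -1.] y [-0.084  0.996  0.   ] yaw_y 94.81 q [-0.15  0.32  0.63  1.86 -0.22  1.03  2.22] F [ 2.  -0.6 -0.7] M [-0.37 -0.57  0.03] w 0.456
```

```bash
python3 -m crank '[[0.03,0,0,0,0,0,-1],[0.03,0,0,0,0,0,-1],[0.02,0,0,0,0,0,-1],[0,0,0,0,0,0,-1],[0,0,0,0,0,0,-1],[0,0,0,0,0,0,-1],[0,0,0,0,0,0,-1],[0,0,0,0,0,0,-1],[0,0,0,0,0,0,-1],[0,0,0,0,0,0,-1]]'; python3 -c "
from h import *;tele()"
```

```text
time: 18.65
ee_pos: [0.5084, -0.2502, 0.0896]
tool_rot: [-0.03, 0.706, 0.03, 0.707]
wrist_force: [0.8, 0.4, 6.0]
width: 0.459
t18.65 tcp [ 0.5084 -0.2502  0.0896] x [ 0.  0. -1.] y [-0.084  0.996  0.   ] yaw_y 94.82 q [-0.15  0.32  0.63  1.86 -0.22  1.03  2.22] F [0.8 0.4 6. ] M [ 0.26 -0.25 -0.04] w 0.459
```

```bash
python3 -m crank '[[0.03,0,0,0,0,0,-1],[0,0,0,0,0,0,-1],[0,0,0,0,0,0,-1],[0,0,0,0,0,0,-1],[0,0,0,0,0,0,-1],[0,0,0,0,0,0,-1],[0,0,0,0,0,0,-1],[0,0,0,0,0,0,-1],[0,0,0,0,0,0,-1],[0,0,0,0,0,0,-1]]'
python3 - <<'E'
from h import *
tele();f=grab_frame("scene")
a=f["pixels"][150:195,245:300]; cv2.imwrite("pics/s9.png",cv2.resize(a,None,fx=13,fy=13,interpolation=cv2.INTER_CUBIC))
E
```

```text
time: 19.48
ee_pos: [0.5085, -0.2502, 0.0893]
tool_rot: [-0.03, 0.706, 0.03, 0.707]
wrist_force: [-1.6, 2.2, 12.1]
width: 0.461
t19.48 tcp [ 0.5085 -0.2502  0.0893] x [ 0.001  0.    -1.   ] y [-0.084  0.996  0.   ] yaw_y 94.81 q [-0.15  0.32  0.63  1.86 -0.22  1.03  2.22] F [-1.6  2.2 12.1] M [0.58 0.38 0.03] w 0.461
```

View pics/s9.png

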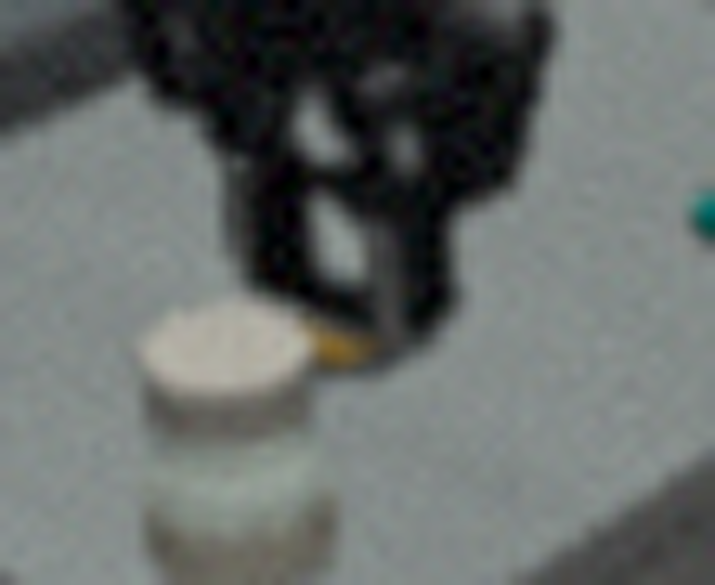

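```bash
python3 -m crank '[[0,0,0,0,0,0,-1],[0,0,0,0,0,0,-1],[0,0,0,0.5,0,0,-1],[0,0,0,0.5,0,0,-1],[0,0,0,0.5,0,0,-1],[0,0,0,0.5,0,0,-1],[0,0,0,0.5,0,0,-1],[0,0,0,0.5,0,0,-1],[0,0,0,0,0,0,-1],[0,0,0,0,0,0,-1]]' 80; python3 -c "
from h import *;tele()"
```

```text
time: 20.37
ee_pos: [0.5088, -0.2501, 0.0894]
tool_rot: [0.081, 0.702, -0.081, 0.703]
wrist_force: [-1.4, 1.5, 12.3]
width: 0.451
t20.37 tcp [ 0.5088 -0.2501  0.0894] x [ 0.001  0.    -1.   ] y [0.228 0.974 0.001] yaw_y 76.81 q [-0.2   0.34  0.69  1.86 -0.25  1.03  1.93] F [-1.4  1.5 12.3] M [0.66 0.22 0.05] w 0.451
```

```bash
python3 -m crank '[[0,0,0,0.6,0,0,-1],[0,0,0,0.6,0,0,-1],[0,0,0,0.6,0,0,-1],[0,0,0,0.6,0,0,-1],[0,0,0,0.6,0,0,-1],[0,0,0,0.6,0,0,-1],[0,0,0,0.6,0,0,-1],[0,0,0,0.6,0,0,-1],[0,0,0,0,0,0,-1],[0,0,0,0,0,0,-1]]'; python3 -c "
from h import *;tele()"
```

```text
time: 21.2
ee_pos: [0.5092, -0.2501, 0.0894]
tool_rot: [0.254, 0.66, -0.253, 0.661]
wrist_force: [0.2, 2.8, 11.8]
width: 0.452
t21.20 tcp [ 0.5092 -0.2501  0.0894] x [ 0.002  0.    -1.   ] y [0.669 0.743 0.001] yaw_y 48.01 q [-0.27  0.36  0.79  1.87 -0.29  1.04  1.47] F [ 0.2  2.8 11.8] M [ 0.52 -0.12  0.06] w 0.452
```

```bash
python3 -m crank '[[0,0,0,0.6,0,0,-1],[0,0,0,0.6,0,0,-1],[0,0,0,0.6,0,0,-1],[0,0,0,0.6,0,0,-1],[0,0,0,0.6,0,0,-1],[0,0,0,0.6,0,0,-1],[0,0,0,0.6,0,0,-1],[0,0,0,0.6,0,0,-1],[0,0,0,0,0,0,-1],[0,0,0,0,0,0,-1]]'; python3 -c "
from h import *;tele()"
```

```text
time: 22.03
ee_pos: [0.5094, -0.2503, 0.0895]
tool_rot: [0.41, 0.576, -0.409, 0.577]
wrist_force: [0.9, 2.8, 11.1]
width: 0.454
t22.03 tcp [ 0.5094 -0.2503  0.0895] x [ 0.002 -0.    -1.   ] y [0.944 0.329 0.002] yaw_y 19.22 q [-0.35  0.39  0.9   1.87 -0.35  1.05  1.02] F [ 0.9  2.8 11.1] M [ 0.33 -0.38  0.04] w 0.454
```

```bash
python3 -m crank '[[0,0,0,0.5,0,0,-1],[0,0,0,0.5,0,0,-1],[0,0,0,0.5,0,0,-1],[0,0,0,0.5,0,0,-1],[0,0,0,0.5,0,0,-1],[0,0,0,0.5,0,0,-1],[0,0,0,0,0,0,-1],[0,0,0,0,0,0,-1],[0,0,0,0,0,0,-1],[0,0,0,0,0,0,-1]]'; python3 -c "
from h import *;tele()"; python3 -m crank '[[0,0,0,0.2,0,0,-1],[0,0,0,0.15,0,0,-1],[0,0,0,0,0,0,-1],[0,0,0,0,0,0,-1],[0,0,0,0,0,0,-1],[0,0,0,0,0,0,-1],[0,0,0,0,0,0,-1],[0,0,0,0,0,0,-1],[0,0,0,0,0,0,-1],[0,0,0,0,0,0,-1]]'; python3 -c "
from h import *;tele()"
```

```text
time: 22.87
ee_pos: [0.5096, -0.2504, 0.0895]
tool_rot: [0.495, 0.505, -0.494, 0.506]
wrist_force: [1.4, 1.2, 11.9]
width: 0.456
t22.87 tcp [ 0.5096 -0.2504  0.0895] x [ 0.002 -0.    -1.   ] y [1.    0.022 0.002] yaw_y 1.24 q [-0.4   0.42  0.97  1.87 -0.4   1.06  0.74] F [ 1.4  1.2 11.9] M [ 0.25 -0.5   0.03] w 0.456
time: 23.7
ee_pos: [0.5096, -0.2504, 0.0895]
tool_rot: [0.504, 0.496, -0.503, 0.497]
wrist_force: [2.5, 2.0, 10.2]
width: 0.451
t23.70 tcp [ 0.5096 -0.2504  0.0895] x [ 0.002 -0.    -1.   ] y [ 1.    -0.015  0.002] yaw_y -0.86 q [-0.41  0.42  0.97  1.87 -0.4   1.06  0.71] F [ 2.5  2.  10.2] M [ 0.23 -0.62  0.08] w 0.451
```

```bash
python3 -m crank '[[0,0,0,0.2,0,0,-1],[0,0,0,0.15,0,0,-1],[0,0,0,0,0,0,-1],[0,0,0,0,0,0,-1],[0,0,0,0,0,0,-1],[0,0,0,0,0,0,-1],[0,0,0,0,0,0,-1],[0,0,0,0,0,0,-1],[0,0,0,0,0,0,-1],[0,0,0,0,0,0,-1]]'
python3 - <<'E'
from h import *
M=[]
tele();f=grab_frame("scene");t=grab_frame("top")
for _ in range(6): grab_frame("top");M.append(telemetry.get_obs()["ft_torque"][2])
print(np.round(M,3))
a=f["pixels"][150:195,245:300]; cv2.imwrite("pics/s10.png",cv2.resize(a,None,fx=13,fy=13,interpolation=cv2.INTER_CUBIC))
cv2.imwrite("pics/s10full.png",f["pixels"])
a=t["pixels"][150:240,335:445]; cv2.imwrite("pics/t10.png",cv2.resize(a,None,fx=7,fy=7,interpolation=cv2.INTER_CUBIC))
E
```

```text
time: 24.53
ee_pos: [0.5096, -0.2504, 0.0895]
tool_rot: [0.513, 0.486, -0.512, 0.488]
wrist_force: [2.2, 0.5, 10.7]
width: 0.452
t24.53 tcp [ 0.5096 -0.2504  0.0895] x [ 0.002 -0.    -1.   ] y [ 0.999 -0.052  0.002] yaw_y -2.95 q [-0.42  0.43  0.98  1.87 -0.41  1.06  0.68] F [ 2.2  0.5 10.7] M [ 0.2  -0.6   0.11] w 0.452
[0.003 0.097 0.029 0.011 0.051 0.095]
```

View pics/s10.png

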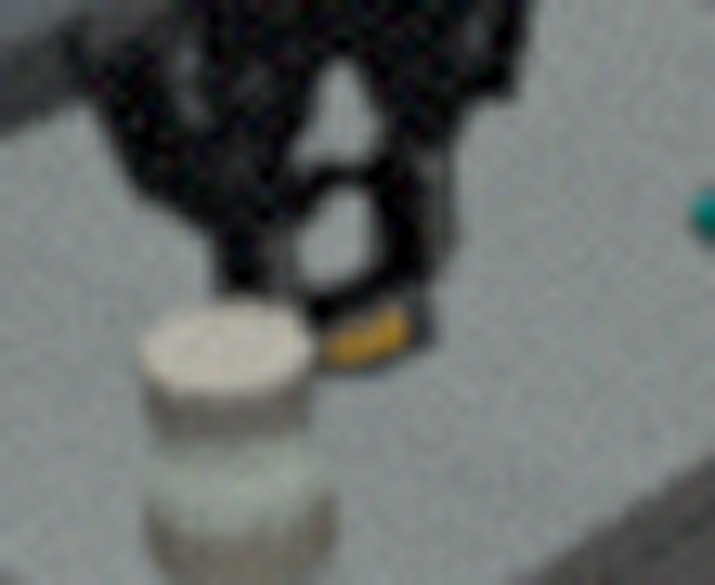

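View pics/s10full.png

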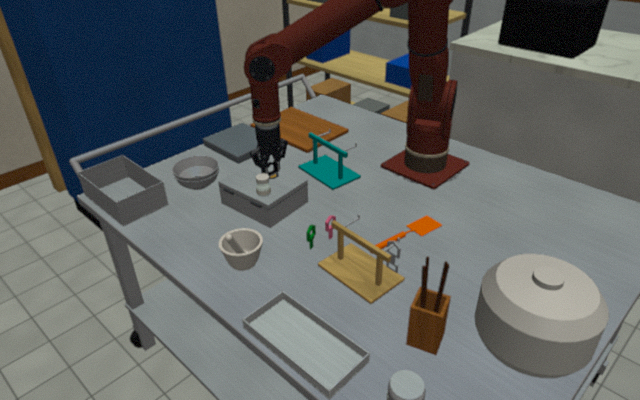

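View pics/t10.png

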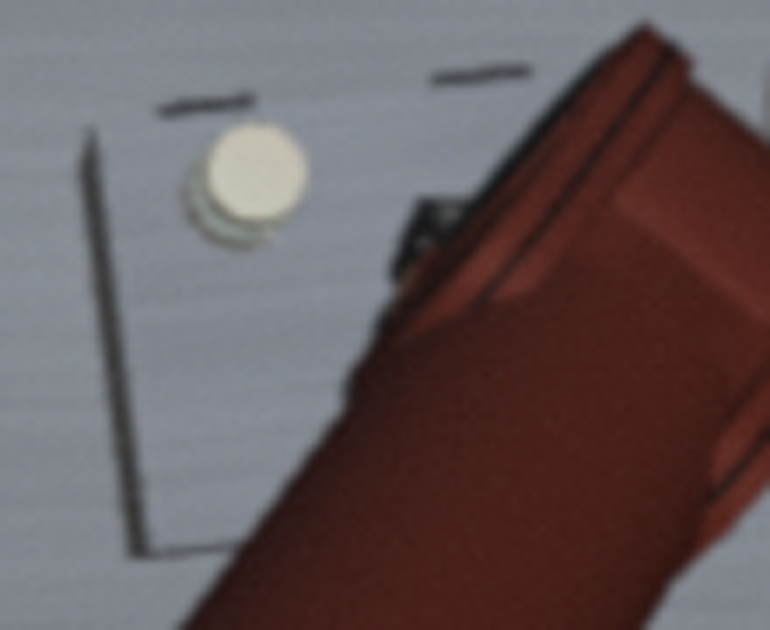

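```bash
python3 -m crank '[[0,0,0,0,0,0,-1],[0,0,0,0,0,0,-1],[0,0,0,0,0,0,-1],[0,0,0,0,0,0,-1],[0,0,0,0,0,0,-1],[0,0,0,0,0,0,-1],[0,0,0,0,0,0,-1],[0,0,0,0,0,0,-1],[0,0,0,0,0,0,-1],[0,0,0,0,0,0,-1]]'; python3 -c "
from h import *;tele()
from cell import ctrl;print(ctrl.job_done())"
```

```text
time: 25.77
ee_pos: [0.5096, -0.2504, 0.0895]
tool_rot: [0.513, 0.486, -0.512, 0.488]
wrist_force: [2.4, 1.8, 10.1]
width: 0.45
t25.77 tcp [ 0.5096 -0.2504  0.0895] x [ 0.002 -0.    -1.   ] y [ 0.999 -0.052  0.002] yaw_y -2.96 q [-0.42  0.43  0.98  1.87 -0.41  1.06  0.68] F [ 2.4  1.8 10.1] M [ 0.24 -0.57  0.07] w 0.450
the job is handed in; nothing more can be done
None
```

I lifted the black key off the right-hand hook and pushed it home in the lock. I then turned it about 98° clockwise, and handed the job in at 25.8 s still gripping it.

- **Insertion:** The first pin took a push of about 14 N, and the second gave way after I shifted the key by less than 1 mm. The key came to a firm stop with the tool at z = 0.0895 m; I had worked out 0.090 m for the shoulder meeting the face.
- **Final hold:** The arm was still pressing down with about 10 N, with the grip set to 80 N and the fingers at 38 mm. The tool was upright to within 0.002 rad and its position did not move over the last second.
- **Lock angle:** I could not read this directly. The key turned about 1.71 rad; less the 0.15 rad of play, that puts the cylinder near 1.55 rad, if the key did not slip in the grip. In the last picture the bow still lined up with the fingers. The spring-back torque was noisy, about 0.05 N m on average.
- **Surroundings:** In the last scene picture the opener was still on its hook, and nothing else looked moved.
- **Disagreement:** The scene camera put the key 1 to 2 mm off in y against the lock before insertion. I corrected about 1 mm, and the blade then went in without touching the edge of the slot.

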